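# Unload a bench shaker through its push-latched guard hood

## Robot

A 6-joint arm with a two-finger parallel gripper is mounted at the origin on the work surface. World frame = base frame: x ahead of the robot, y to its left, z up, the work surface at z = 0. Lengths are in mm, angles in degrees, forces in N, time in s.
With the tool pointing down it reaches from about 300 to 850 mm from the base axis. Payload 4.2 kg.
Tool frame: the origin (TCP) lies at the very end of the fingers, on their centre line; the grasp point (between the pads) lies 19 mm behind it; z points along the fingers, y is the line along which they close (so a half turn about z gives the same grasp; the last joint's range is limited). The gripper opens to 91 mm and grips with 3 to 60 N. Pads are 32 mm wide; open, the fingers measure 118 mm over their backs; the gripper's body (76 mm by 178 mm) begins 60 mm behind the grasp point.
Start: joints at [-73.052, 18.312, 89.639, -0, 72.044, -1.146], TCP at [178.585, -546.581, 213.976] pointing down, gripper open.
Joint ranges: [-177.97, 177.97], [-48.28, 115.42], [12.27, 149.76], [-77.06, 257.06], [2.81, 150.46], [-146.56, 146.56]. Speed limits (degrees/s): [147.25, 147.25, 180, 180, 180, 180].

## Interface

Orientations are given as [roll, pitch, yaw] about the fixed x, y, z axes, in that order (R = Rz(yaw) Ry(pitch) Rx(roll)).
In Python, from workcell import env, eyes gives the robot as it stands.
- The arm moves only by the tool send_rows, never from a script. Its argument "targets" is text: rows parted by semicolons, each of 7 numbers parted by spaces: the shift along the tool's x, y, z in m, then the turn, a rotation vector about the tool's x, y, z in degrees, then the opening in per cent of the stroke, from 0 (shut) to 100 (fully open). A call has 1 to 12 rows; each row is the pose to reach, as a shift and turn from the pose commanded when the call began, along the tool's axes at that moment; what a row does not reach only later rows make up. A row lasts 1/12 s, in which the tool goes at most 41.7 mm and 7.16 degrees, less where a joint would pass 70% of its speed; a pose out of reach is approached as far as the arm can. A call with a gripper value outside its range is refused whole. The fingers move at their own pace and stop on an object; "grip_force" is the grip in N (left out, the last holds). Time passes only in rows, so rows that repeat a pose let the fingers close. It gives the time, the measured TCP pose, the force, the opening and the grip force at its end, in the units of the state.
- env.state(): the state, without advancing time (a new reading comes with each control period).
- eyes.grab_frame(name): name is "side" or "top"; returns a dict with "image" (480x640x3 uint8, blue, green, red), "fovy" (degrees; the focal length in pixels is half the picture's height over the tangent of half this angle, whatever the lens; pixels are square), "cx", "cy" (the principal point, pixels), "D" ([k1, k2, p1, p2, k3] as OpenCV has them; the pictures are not rectified), "eye" and "attitude" of the camera in the world. Camera axes: x right, y up, looking along -z (the intrinsics and any distortion apply to the point x, -y, -z); pixel columns grow to the right and rows downward; lengths in mm; the calibration is good to about 2 mm. A picture is of the moment at which its call begins. There is no depth.
- env.job_done(): hands the job in; it is judged then, once.
The state is a dict: "time_s": time; "qpos": joint angles; "qvel": joint speeds; "effort": joint torques, N m; "ee_pos": TCP position; "ee_rot": TCP orientation; "force": force on the tool from outside, world axes, zero at the start; "torque": the same for the moment, N m; "gripper_width": finger opening in mm; "gripper_force": force on a finger pad.
Only numpy, scipy, OpenCV 4.12 (cv2) and the standard library are available. Lean on these libraries where they do the work, as an engineer would, in place of code of your own. Each camera call takes 0.05 s, during which the arm holds its last target. There are 200 camera calls.

## Task

The shaking run is over: press the green latch button so that it pops up, swing the clear hood up and stand its red stay up in front of it before you lift anything out, then move every sample jar from the shaker into the blue tray, standing upright. After that fold the red stay back flat, lower the hood gently all the way without letting it drop, and press the green button again so that the hood is latched. Leave the beaker, the wash bottle and the orange carton where they are.

Things in the scene. Friction and masses are not known exactly. Their poses are not given: they have to be found in the camera images.
- shaker: Shaker fixed to the bench: white base 260 (x) x 360 (y) x 50 mm; origin at the centre of its underside, z up, front (robot side) to its -x. The top is the deck; a rim 12 mm high encloses the jars' area, inside x -52 to 4, y -115 to 115 mm. Jars stand in a row along y, 52 mm apart, near x = -24. A grey hinge housing 250 wide, 20 mm high stands at x 98 to 128.
- deck (a point): Point on the deck surface at the centre of the jars' area, 50 mm above the bench; axes as the shaker's.
- hood (a joint): Hood angle (rad): 0 shut; grows as its front swings up and back; stop at 1.42. Clear box open below, 150 deep x 250 wide x 64 mm high, 0.35 kg, hinge friction 0.1 N m. Only opens while the latch is popped up. Let go, it falls shut from below about 0.9 and stays put above 1.0. A steel ear on its +y side clears the stay at 1.3 or more; the stay, swung up, then keeps the hood from falling below about 1.22.
- hood_hinge (a point): Midpoint of the hood's hinge axis, 50 mm above the bench, at x = +90 mm in the shaker's frame; the axis is the shaker's y. Fixed to the shaker; axes as the shaker's.
- hood_handle (a point): Centre of the hood's blue bar handle: round, 10 mm thick, along the shaker's y, 80 mm clear length, 55 mm in front of the hood's front. Hood shut: 205 mm in front of (-x) and 56 mm above the hinge axis, 106 mm above the bench (hood top 114 mm). It swings with the hood about the hinge; the bar can turn between the fingers of a tool kept pointing down.
- stay (a joint): Angle of the red stay (rad): 0 = folded, lying level and pointing outward (+y of the shaker); grows as its end swings up; about 1.57 = upright; stop at 1.6. It stays where it is left (0.06 N m friction).
- stay_hinge (a point): Pivot of the stay on the base, 65 mm above the bench, at x = +55, y = +165 mm in the shaker's frame; its axis is the shaker's x. Fixed to the shaker; axes as the shaker's.
- stay_grip (a point): Grip point of the stay, an L of round red bar 10 mm thick: an arm 100 mm long from the pivot, then a grip bar 85 mm long from the arm's end towards the shaker's -x. This point is 60 mm along the grip bar. Folded: 100 mm outward (+y) of the pivot line, 65 mm above the bench; upright: 100 mm above the pivot.
- latch (a joint): Green push button's height over its latched position (m): 0 latched (bolt over the hood's lip), 0.013 released (popped up, bolt drawn back), -0.0072 pressed to the bottom. Each press to the bottom and let-go changes the state. Spring 2 to 3.5 N, but pushed faster than 0.02 m/s it jolts by 5 to 15 N on the way: press to the depth, not to a force. Starts latched; latched with the hood up, the bolt bars shutting.
- latch_top (a point): Centre of the top face of the green button, 24 mm across, which moves straight up and down: 83 mm above the bench when latched, 96 mm popped up. It stands in a grey housing 44 mm square, 72 mm above the bench, in front of the hood towards the shaker's -y; the blue handle's end is 50 mm to its side.
- tray: Blue open tray fixed on the bench, 200 x 200 mm outside, 22 mm high, walls and floor 5 mm thick; origin at the centre of its underside, z up, sides along its x and y.
- beaker: Glass beaker, 80 mm across, 100 mm high; origin at the centre of its underside. A bystander.
- wash_bottle: White wash bottle, 64 mm across, 160 mm high; origin at the centre of its underside. A bystander.
- carton: Orange carton 70 x 110 x 50 mm; origin at the centre of its underside. A bystander.
- jar0: Sample jar: amber glass with white cap, straight round, 40 mm across, 46 mm high, 60 to 130 g; origin at the centre of its underside, z up. May be absent.
- jar1: Sample jar: amber glass with white cap, straight round, 40 mm across, 46 mm high, 60 to 130 g; origin at the centre of its underside, z up. May be absent.
- jar2: Sample jar: amber glass with white cap, straight round, 40 mm across, 46 mm high, 60 to 130 g; origin at the centre of its underside, z up. May be absent.
- jar3: Sample jar: amber glass with white cap, straight round, 40 mm across, 46 mm high, 60 to 130 g; origin at the centre of its underside, z up. May be absent.

How it is judged (in metres and radians):
On the way, in this order (a step that is already met when the one before it is completed fails the run):
1. the latch is released: its button has popped up (value of joint latch above 0.009 m), for 0.1 s.
2. the hood is up with the stay standing upright before it (value of joint stay above 1.4 rad and value of joint hood above 1.2 rad), for 0.2 s.
3. every jar stands upright in the tray, with the stay still set (all of step 2 and x of jar0 in the frame of tray between -0.079 and 0.079 m and y of jar0 in the frame of tray between -0.079 and 0.079 m and z of jar0 in the frame of tray between -0.01 and 0.02 m and angle between each of jar0, jar1, jar2, jar3's own z axis and vertical below 0.15 rad and linear speed of each of jar0, jar1, jar2, jar3 below 0.05 m/s and x of jar1 in the frame of tray between -0.079 and 0.079 m and y of jar1 in the frame of tray between -0.079 and 0.079 m and z of jar1 in the frame of tray between -0.01 and 0.02 m and x of jar2 in the frame of tray between -0.079 and 0.079 m and y of jar2 in the frame of tray between -0.079 and 0.079 m and z of jar2 in the frame of tray between -0.01 and 0.02 m and x of jar3 in the frame of tray between -0.079 and 0.079 m and y of jar3 in the frame of tray between -0.079 and 0.079 m and z of jar3 in the frame of tray between -0.01 and 0.02 m), for 0.2 s.
4. the stay is folded flat and the hood is fully down, not yet latched (value of joint hood below 0.04 rad and value of joint stay below 0.12 rad and value of joint latch above 0.009 m), for 0.1 s.
At the end, for the whole second after the job is handed in: Hood fully down (under 0.04 rad), stay folded (under 0.12 rad), latch button back at its latched height (within 3 mm), and every jar upright (within 0.15 rad) and still on the tray's floor, its centre within 79 mm of the tray's centre along both of the tray's sides (value of joint hood below 0.04 rad and value of joint stay below 0.12 rad and value of joint latch between -0.003 and 0.003 m and velocity of joint hood below 0.05 rad/s and x of jar0 in the frame of tray between -0.079 and 0.079 m and y of jar0 in the frame of tray between -0.079 and 0.079 m and z of jar0 in the frame of tray between -0.01 and 0.02 m and angle between each of jar0, jar1, jar2, jar3's own z axis and vertical below 0.15 rad and linear speed of each of jar0, jar1, jar2, jar3 below 0.05 m/s and x of jar1 in the frame of tray between -0.079 and 0.079 m and y of jar1 in the frame of tray between -0.079 and 0.079 m and z of jar1 in the frame of tray between -0.01 and 0.02 m and x of jar2 in the frame of tray between -0.079 and 0.079 m and y of jar2 in the frame of tray between -0.079 and 0.079 m and z of jar2 in the frame of tray between -0.01 and 0.02 m and x of jar3 in the frame of tray between -0.079 and 0.079 m and y of jar3 in the frame of tray between -0.079 and 0.079 m and z of jar3 in the frame of tray between -0.01 and 0.02 m); the robot touches nothing.
It fails at once if a jar was lifted off the deck while the stay was not standing (value of joint stay below 1.3 rad and ((height (world z) of jar0 above 0.09 m and horizontal distance between jar0 and deck below 0.14 m) or (height (world z) of jar1 above 0.09 m and horizontal distance between jar1 and deck below 0.14 m) or (height (world z) of jar2 above 0.09 m and horizontal distance between jar2 and deck below 0.14 m) or (height (world z) of jar3 above 0.09 m and horizontal distance between jar3 and deck below 0.14 m))).
It fails at once if the hood was let drop shut (value of joint hood below 0.2 rad and velocity of joint hood below -2 rad/s).
It fails at once if the beaker was disturbed (distance of beaker from where it was at the start of the episode above 0.03 m).
It fails at once if the wash bottle was disturbed (distance of wash_bottle from where it was at the start of the episode above 0.03 m).
It fails at once if the carton was disturbed (distance of carton from where it was at the start of the episode above 0.03 m).
Of jar0, jar1, jar2, jar3 only 2 to 4 are there at a start; the rules pass over those that are not, and their reading is None.
At some moment in a run one of jar0, jar1, jar2, jar3 may be knocked a few centimetres aside while the robot is not near it.
It also fails if it takes over 210 s, if anything falls off the work surface, if the arm or the gripper's body presses on something with over 40 N, if the wrist force passes 120 N, or if a joint passes its speed limit or range.

## Working session

There is one attempt and no reset: what is moved stays moved. The work goes in short steps, Python scripts to look and compute and a tool call to move; the robot and the scene stay as the last step left them, time stands still between calls to the robot, and variables do not carry over. Pictures are saved under pics/ and viewed, at most 14 in all, crops included, and the job is handed in when it is done.

Besides the shell and the picture viewer there is one more tool, called after ">>>" in YAML: its name, and indented under it one key for each argument. send_rows: Moves the arm, as the interface text tells. Its arguments: {"type":"object","properties":{"targets":{"type":"string"},"grip_force":{"type":"number"}},"required":["targets"]}

```bash
ls; mkdir -p pics; cat > h.py <<'E'
import numpy as np, cv2, json
from scipy.spatial.transform import Rotation as R
from workcell import env, eyes
def grab(n,f):
    d=eyes.grab_frame(n); cv2.imwrite(f'pics/{f}.png',d['image']); 
    m={k:np.array(d[k]).tolist() for k in d if k!='image'}; json.dump(m,open(f'pics/{f}.json','w')); return d
def cam(d):
    f=240/np.tan(np.radians(d['fovy'])/2)
    K=np.array([[f,0,d['cx']],[0,f,d['cy']],[0,0,1.]])
    a=np.array(d['attitude'],float)
    Rm=a if a.shape==(3,3) else R.from_euler('xyz',a,degrees=True).as_matrix()
    return K,np.array(d['D'],float),np.array(d['eye'],float),Rm
def px2(d,uv,z):
    K,D,e,Rm=cam(d); p=cv2.undistortPoints(np.array(uv,float).reshape(-1,1,2),K,D).reshape(-1,2)
    r=np.c_[p[:,0],-p[:,1],-np.ones(len(p))]@Rm.T
    z=np.broadcast_to(z,len(p)); return e+r*((z-e[2])/r[:,2])[:,None]
def proj(d,P):
    K,D,e,Rm=cam(d); c=(np.array(P,float).reshape(-1,3)-e)@Rm; c=c*[1,-1,-1]
    return cv2.projectPoints(c,np.zeros(3),np.zeros(3),K,D)[0].reshape(-1,2)
def load(f): return json.load(open(f'pics/{f}.json'))
E
python3 - <<'E'
from h import *
for n in('top','side'):
    d=grab(n,n+'0'); print({k:d[k] for k in d if k!='image'})
print(env.state())
E
```

```text
pics
{'fovy': 50.021857344670316, 'cx': 314.8703753601153, 'cy': 249.69033816479035, 'D': array([-0.09136131,  0.        ,  0.        ,  0.        ,  0.        ]), 'eye': array([ 467.21457507,  -15.24977564, 1319.05791394]), 'attitude': array([  5.54895212,  -0.16693004, -90.8309156 ])}
{'fovy': 44.32214971922173, 'cx': 324.2675973367548, 'cy': 243.99195433149552, 'D': array([-0.1475177,  0.       ,  0.       ,  0.       ,  0.       ]), 'eye': array([  10.64858925,  881.50536548, 1274.04979559]), 'attitude': array([  41.81250527,   -0.41639388, -146.90531824])}
{'time_s': 0.1, 'qpos': array([-7.30507879e+01,  1.83460704e+01,  8.96980747e+01, -2.71265024e-04,
        7.20414123e+01, -1.14534497e+00]), 'qvel': array([ 0.05460419, -0.02239477, -0.20518388,  0.00030262,  0.08367137,
        0.10411931]), 'effort': array([ 1.05213709e-03, -4.13332522e+01, -2.32510024e+01,  7.28875701e-02,
        4.21731512e-02, -6.01297870e-05]), 'ee_pos': array([ 178.46689843, -546.15225981,  213.23254621]), 'ee_rot': array([-1.79914455e+02, -1.45230899e-03,  1.80946399e+01]), 'force': array([ 0.11787482,  0.12594437, -1.36887922]), 'torque': array([-0.02186289,  0.01284363, -0.02916836]), 'gripper_force': 0.0, 'gripper_width': 91.12789297228198}
```

View pics/top0.png

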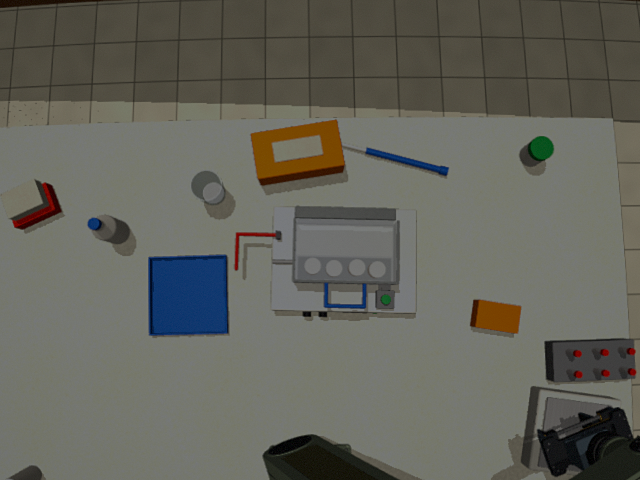

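View pics/side0.png

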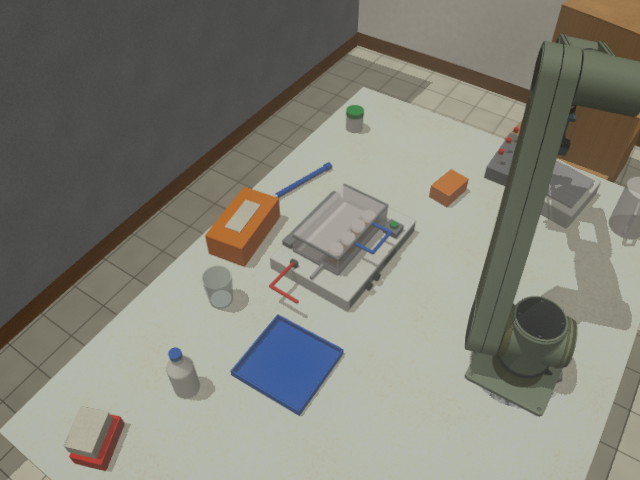

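The top view shows four jars at about (313..377, 267), the green button at (386,299), the handle bar at (345,305) and the stay at (237,250). The tray centre is about (189,295). I'll enlarge the shaker area.

```bash
python3 - <<'E'
from h import *
im=cv2.imread('pics/top0.png')[195:325,225:425]
cv2.imwrite('pics/top0c.png',cv2.resize(im,None,fx=4,fy=4,interpolation=cv2.INTER_CUBIC))
d=load('top0')
c=px2(d,[(272,206.5),(416.5,209),(416,313.5),(271.5,311)],50);print(c.round(),c.mean(0))
t=px2(d,[(149,257),(227,255),(229,334),(149,335)],22);print(t.round(),t.mean(0))
print(px2(d,[(386,299)],83),px2(d,[(345,305.5)],106))
E
```

```text
[[ 701.   85.   50.]
 [ 689. -277.   50.]
 [ 429. -267.   50.]
 [ 441.   88.   50.]] [564.93369849 -92.97755874  50.        ]
[[580. 403.  22.]
 [583. 202.  22.]
 [384. 197.  22.]
 [383. 400.  22.]] [482.58096195 300.65166179  22.        ]
[[ 465.97125047 -189.49080534   83.        ]] [[452.34491944 -89.32439628 106.        ]]
```

View pics/top0c.png

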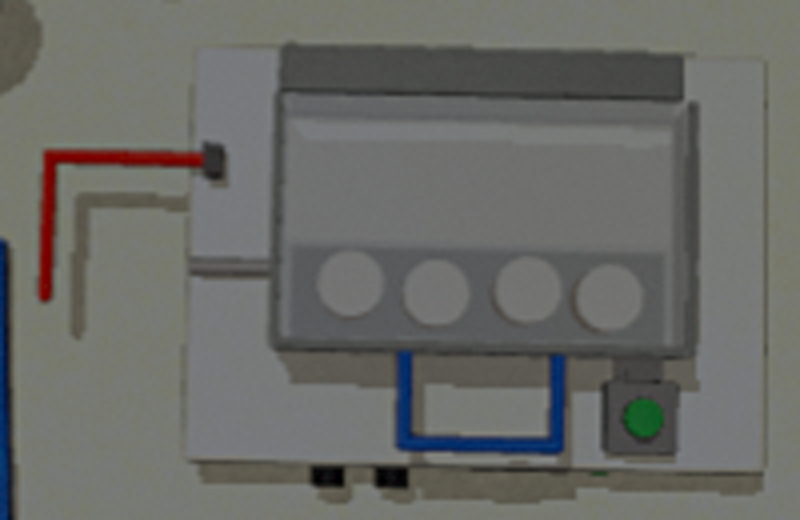

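The crop shows the base corners at (196,47), (765,60), (763,471) and (186,460), and the button at (643,418). The handle bar runs from (405,443) to (557,445). The stay has its elbow at (48,155) and its end at (45,298), and the caps are near y≈290.

```bash
python3 - <<'E'
from h import *
d=load('top0')
f=lambda l,z:px2(d,np.array(l)/4+[225,195]-0.4,z)
c=f([(196,47),(765,60),(763,471),(186,460)],50);ctr=c.mean(0)
v=(c[0]+c[3]-c[1]-c[2])[:2]; u=(c[0]+c[1]-c[2]-c[3])[:2]
print(c.round(),ctr, 'yaw from y',np.degrees(np.arctan2(-v[0],v[1])),'from x',np.degrees(np.arctan2(u[1],u[0])),np.hypot(*v)/2,np.hypot(*u)/2)
S={'btn':f([(643,418)],83),'bar':f([(405,443),(557,445)],106),'stay':f([(205,159),(48,155),(45,298)],65),'jars':f([(350,283),(437,292),(527,289),(609,297)],96)}
yaw=np.radians((np.degrees(np.arctan2(-v[0],v[1]))+np.degrees(np.arctan2(u[1],u[0])))/2)
M=np.array([[np.cos(yaw),-np.sin(yaw)],[np.sin(yaw),np.cos(yaw)]])
for k in S: print(k,S[k][:,:2].round(1).tolist(),'local',((S[k][:,:2]-ctr[:2])@M).round(1).tolist())
E
```

```text
[[ 701.   81.   50.]
 [ 688. -276.   50.]
 [ 432. -266.   50.]
 [ 444.   89.   50.]] [566.20777348 -92.933189    50.        ] yaw from y -2.0338217882787455 from x -1.9627787710425837 355.85440475408706 256.4582674409096
btn [[465.8, -187.9]] local [[-97.1, -98.4]]
bar [[453.4, -44.4], [450.8, -133.6]] local [[-114.4, 44.6], [-113.9, -44.7]]
stay [[628.2, 74.7], [632.1, 171.4], [544.1, 173.2]] local [[56.1, 169.7], [56.7, 266.4], [-31.4, 265.2]]
jars [[548.6, -13.4], [542.5, -65.1], [543.5, -118.8], [538.0, -167.6]] local [[-20.4, 78.9], [-24.7, 27.0], [-21.8, -26.6], [-25.6, -75.6]]
```

The local frame fits the given sizes: bar x = -114.5, stay y = 265, shaker centre (566.2, -92.9), yaw -2°. Next I work out the move to above the button.

```bash
cat >> h.py <<'E'
C=np.array([566.2,-92.9,0]); Y=-2.0
def w2l(p): return R.from_euler('z',-Y,degrees=True).apply(np.array(p,float)-C)
def sh(p,yaw):
    "shift (m) and turn (deg) in tool axes to shaker-local TCP p, local yaw"
    s=env.state(); T=R.from_euler('xyz',s['ee_rot'],degrees=True)
    G=R.from_euler('xyz',[180,0,yaw+Y],degrees=True)
    w=R.from_euler('z',Y,degrees=True).apply(p)+C
    print((T.inv().apply(w-s['ee_pos'])/1000).round(4),np.degrees((T.inv()*G).as_rotvec()).round(2),'local now',w2l(s['ee_pos']).round(1),'t',round(s['time_s'],1))
E
python3 -c "
from h import *
sh([-97.1,-98.4,200],90);sh([-97.1,-98.4,100],90)
d=load('top0');print(px2(d,[(213,190)],100),px2(d,[(95,224)],160),px2(d,[(255,133),(338,122),(343,178),(262,184)],50))"
```

```text
[ 0.3843 -0.2513  0.0136] [-7.000e-02 -5.000e-02 -6.991e+01] local now [-371.7 -466.5  213.2] t 0.1
[ 0.3843 -0.2512  0.1136] [-7.000e-02 -5.000e-02 -6.991e+01] local now [-371.7 -466.5  213.2] t 0.1
[[734.11472486 223.73064182 100.        ]] [[646.67275339 487.29538081 160.        ]] [[891.44532659 127.53792324  50.        ]
 [917.4216151  -84.59272106  50.        ]
 [770.796629   -94.19543531  50.        ]
 [758.31615527 109.82567458  50.        ]]
```

>>> send_rows:
  targets: "0.04 -0.025 0 0 0 -7 0;0.08 -0.05 0 0 0 -14 0;0.115 -0.075 0 0 0 -21 0;0.15 -0.1 0 0 0 -28 0;0.19 -0.125 0 0 0 -35 0;0.23 -0.15 0 0 0 -42 0;0.265 -0.175 0 0 0 -49 0;0.305 -0.2 0.01 0 0 -56 0;0.345 -0.225 0.014 0 0 -63 0;0.384 -0.251 0.014 0 0 -69.9 0;0.384 -0.251 0.05 0 0 -69.9 0;0.384 -0.251 0.08 0 0 -69.9 0"

```text
time_s: 1.1
ee_pos: [470.6, -186.7, 136.5]
ee_rot: [179.4, 0.1, 88.2]
force: [1.2, -0.6, -0.4]
gripper_width: 14.5
gripper_force: 0.0
```

```bash
python3 -c "
from h import *
sh([-97.1,-98.4,100],90);sh([-97.1,-98.4,88],90)
print(env.state()['force'])
grab('side','s1')
im=cv2.imread('pics/s1.png')[150:310,260:460];cv2.imwrite('pics/s1c.png',cv2.resize(im,None,fx=3.5,fy=3.5,interpolation=cv2.INTER_CUBIC))"
```

```text
[-0.0012 -0.0052  0.0364] [0.56 0.13 0.2 ] local now [-92.2 -97.1 136.5] t 1.1
[-0.0012 -0.0054  0.0484] [0.56 0.13 0.2 ] local now [-92.2 -97.1 136.5] t 1.1
[ 1.22546582 -0.60547134 -0.43375214]
```

View pics/s1c.png

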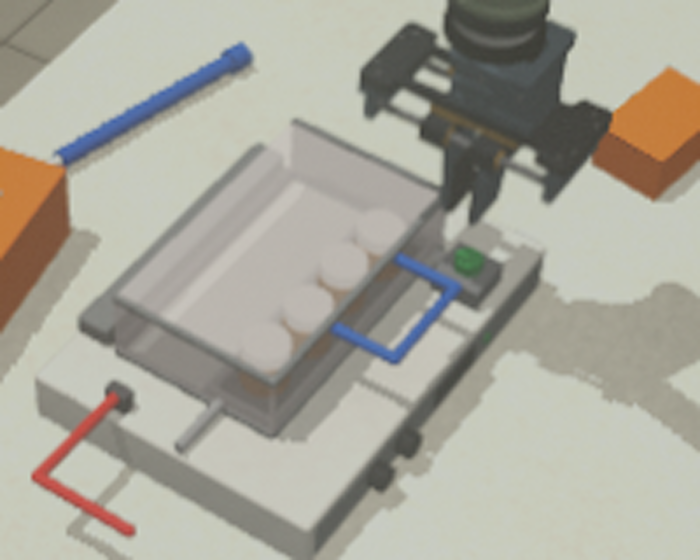

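The fingers are closed above the green button, and the hood, stay and ear are as described.

>>> send_rows:
  targets: "0 0 0.025 0 0 0 0;0 0 0.04 0 0 0 0;0 0 0.045 0 0 0 0;0 0 0.045 0 0 0 0;0 0 0.0465 0 0 0 0;0 0 0.048 0 0 0 0;0 0 0.0495 0 0 0 0;0 0 0.051 0 0 0 0;0 0 0.0525 0 0 0 0;0 0 0.054 0 0 0 0;0 0 0.0555 0 0 0 0;0 0 0.0565 0 0 0 0"

```text
time_s: 2.15
ee_pos: [465.9, -189.1, 78.0]
ee_rot: [179.9, 0.0, 88.0]
force: [-0.1, -0.4, 2.9]
gripper_width: 0.1
gripper_force: 1.6
```

>>> send_rows:
  targets: "0 0 0.0012 0 0 0 0;0 0 0.0022 0 0 0 0;0 0 0.003 0 0 0 0;0 0 0.003 0 0 0 0"

```text
time_s: 2.48
ee_pos: [466.0, -189.1, 76.0]
ee_rot: [179.9, 0.0, 88.0]
force: [-2.7, -0.6, 11.2]
gripper_width: 0.1
gripper_force: 5.5
```

>>> send_rows:
  targets: "0 0 -0.0015 0 0 0 0;0 0 -0.004 0 0 0 0;0 0 -0.008 0 0 0 0;0 0 -0.014 0 0 0 0;0 0 -0.02 0 0 0 0;0 0 -0.04 0 0 0 0;0 0 -0.065 0 0 0 30;0 0 -0.065 0 0 0 30;0 0 -0.065 0 0 0 30"

```text
time_s: 3.23
ee_pos: [466.1, -188.9, 141.0]
ee_rot: [179.9, 0.0, 88.0]
force: [0.7, 0.7, 0.2]
gripper_width: 17.6
gripper_force: 0.0
```

```bash
python3 -c "
from h import *
sh([-114.5,0,138],90);sh([-114.5,0,87],90)
grab('side','s2')
a=[cv2.resize(cv2.imread(f'pics/{n}.png')[205:245,370:420],None,fx=8,fy=8,interpolation=cv2.INTER_CUBIC) for n in('s1','s2')]
cv2.imwrite('pics/s2c.png',np.hstack(a))"
```

```text
[ 0.0994 -0.0178  0.0029] [ 0.13  0.05 -0.  ] local now [-96.7 -99.4 141. ] t 3.2
[ 0.0995 -0.0179  0.0539] [ 0.13  0.05 -0.  ] local now [-96.7 -99.4 141. ] t 3.2
```

View pics/s2c.png

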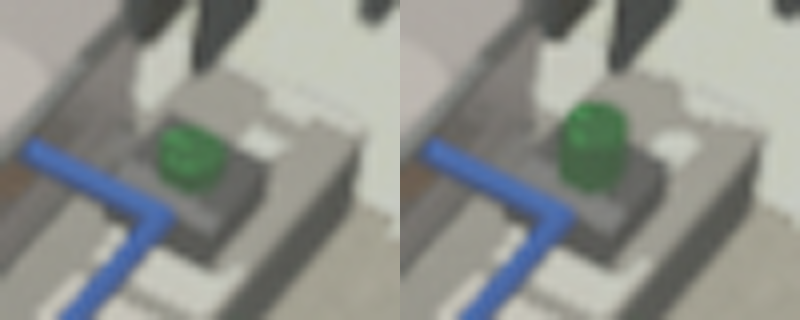

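The button stands up tall at (593,145) in the right half, so the latch is released. Next I approach and grip the handle.

>>> send_rows:
  targets: "0.035 -0.006 0 0 0 0 45;0.07 -0.012 0 0 0 0 45;0.0995 -0.018 0 0 0 0 45;0.0995 -0.018 0 0 0 0 45;0.0995 -0.018 0.02 0 0 0 45;0.0995 -0.018 0.04 0 0 0 45;0.0995 -0.018 0.053 0 0 0 45;0.0995 -0.018 0.053 0 0 0 45;0.0995 -0.018 0.053 0 0 0 5;0.0995 -0.018 0.053 0 0 0 5;0.0995 -0.018 0.053 0 0 0 0;0.0995 -0.018 0.053 0 0 0 0"
  grip_force: 10

```text
time_s: 4.28
ee_pos: [451.7, -89.0, 87.5]
ee_rot: [179.9, 0.0, 88.0]
force: [0.0, -0.3, 0.9]
gripper_width: 17.4
gripper_force: 0.0
```

>>> send_rows:
  targets: "0 0 0 0 0 0 0;0 0 0 0 0 0 0;0 0 0 0 0 0 0"

```text
time_s: 4.53
ee_pos: [451.1, -88.9, 87.3]
ee_rot: [180.0, 0.0, 88.0]
force: [-0.8, -0.2, 5.0]
gripper_width: 9.6
gripper_force: 10.0
```

```bash
python3 -c "
import numpy as np
for t in np.r_[0:1.40:0.06,1.40]:
    c,s=np.cos(t),np.sin(t); X=-205*c+56*s; Z=205*s+56*c
    print(round(t,2),((X+205)/1000).round(3),(-(Z-56)/1000).round(3),end=' | ')"
```

```text
0.0 0.0 -0.0 | 0.06 0.004 -0.012 | 0.12 0.008 -0.024 | 0.18 0.013 -0.036 | 0.24 0.019 -0.047 | 0.3 0.026 -0.058 | 0.36 0.033 -0.069 | 0.42 0.041 -0.079 | 0.48 0.049 -0.088 | 0.54 0.058 -0.097 | 0.6 0.067 -0.106 | 0.66 0.077 -0.114 | 0.72 0.088 -0.121 | 0.78 0.099 -0.128 | 0.84 0.11 -0.134 | 0.9 0.121 -0.139 | 0.96 0.133 -0.144 | 1.02 0.145 -0.148 | 1.08 0.158 -0.151 | 1.14 0.17 -0.154 | 1.2 0.183 -0.155 | 1.26 0.196 -0.156 | 1.32 0.208 -0.156 | 1.38 0.221 -0.156 | 1.4 0.225 -0.156 |
```

>>> send_rows:
  targets: "0.002 0.002 -0.006 0 0 0 0;0 0.004 -0.012 0 0 0 0;0 0.008 -0.024 0 0 0 0;0 0.013 -0.036 0 0 0 0;0 0.019 -0.047 0 0 0 0;0 0.026 -0.058 0 0 0 0;0 0.033 -0.069 0 0 0 0;0 0.041 -0.079 0 0 0 0;0 0.049 -0.088 0 0 0 0;0 0.058 -0.097 0 0 0 0;0 0.067 -0.106 0 0 0 0;0 0.067 -0.106 0 0 0 0"
  grip_force: 12

```text
time_s: 5.53
ee_pos: [517.5, -91.3, 195.1]
ee_rot: [-179.9, 0.0, 88.0]
force: [-7.8, -0.9, 8.5]
gripper_width: 9.3
gripper_force: 12.0
```

>>> send_rows:
  targets: "0 0.01 -0.008 0 0 0 0;0 0.021 -0.015 0 0 0 0;0 0.032 -0.022 0 0 0 0;0 0.043 -0.028 0 0 0 0;0 0.054 -0.033 0 0 0 0;0 0.066 -0.038 0 0 0 0;0 0.078 -0.042 0 0 0 0;0 0.091 -0.045 0 0 0 0;0 0.103 -0.048 0 0 0 0;0 0.116 -0.049 0 0 0 0;0 0.129 -0.05 0 0 0 0;0 0.129 -0.05 0 0 0 0"

```text
time_s: 6.53
ee_pos: [649.7, -96.1, 243.7]
ee_rot: [179.7, 0.1, 88.0]
force: [0.8, -2.3, 3.8]
gripper_width: 9.6
gripper_force: 12.0
```

>>> send_rows:
  targets: "0 0.012 0 0 0 0 0;0 0.022 0 0 0 0 0;0 0.03 0 0 0 0 0;0 0.03 0 0 0 0 0;0 0.03 0 0 0 0 0;0 0.03 0 0 0 0 20;0 0.03 0 0 0 0 20;0 0.03 0 0 0 0 25;0 0.03 -0.03 0 0 0 25;0 0.03 -0.06 0 0 0 25;0 0.03 -0.06 0 0 0 25"

```text
time_s: 7.45
ee_pos: [678.8, -96.5, 309.6]
ee_rot: [179.4, 0.0, 88.0]
force: [0.5, -0.5, 1.3]
gripper_width: 23.3
gripper_force: 0.0
```

```bash
python3 -c "
from h import *
grab('side','s3');
im=cv2.imread('pics/s3.png')[130:310,230:450];cv2.imwrite('pics/s3c.png',cv2.resize(im,None,fx=3,fy=3,interpolation=cv2.INTER_CUBIC))
sh([-5,265,300],0);sh([-5,265,90],0);sh([-5,265,46],0)"
```

```text
[ 0.2646 -0.1169  0.006 ] [ 0.36 -0.33 90.01] local now [111.9   0.4 307. ] t 7.5
[ 0.2647 -0.1185  0.216 ] [ 0.36 -0.33 90.01] local now [111.9   0.4 307. ] t 7.5
[ 0.2647 -0.1188  0.26  ] [ 0.36 -0.33 90.01] local now [111.9   0.4 307. ] t 7.5
```

View pics/s3c.png

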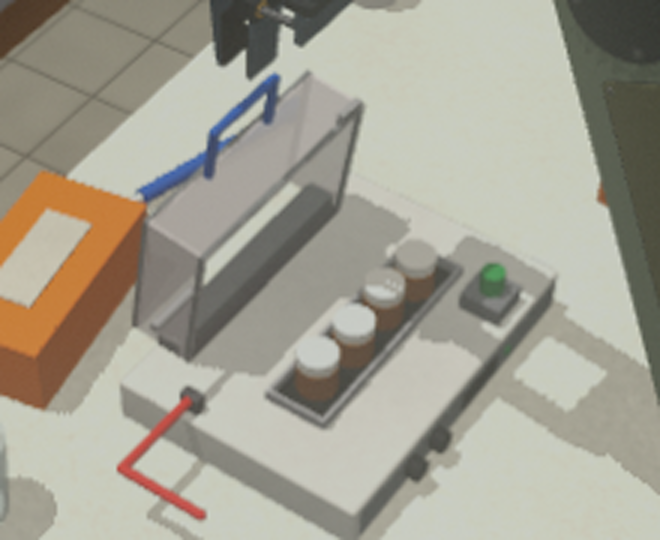

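The hood stands up near its stop, with the four jars uncovered in the rim. The stay is folded, with its end at (203,515). Next is the stay.

>>> send_rows:
  targets: "0.022 -0.01 0 0 0 -7 40;0.044 -0.02 0 0 0 -14 40;0.066 -0.03 0 0 0 -21 40;0.088 -0.04 0 0 0 -28 40;0.11 -0.05 0 0 0 -35 40;0.132 -0.06 0 0 0 -42 40;0.155 -0.07 0.02 0 0 -49 40;0.178 -0.08 0.05 0 0 -56 40;0.2 -0.09 0.08 0 0 -63 40;0.222 -0.1 0.11 0 0 -70 40;0.244 -0.11 0.14 0 0 -77 40;0.265 -0.118 0.17 0 0 -84 40"

```text
time_s: 8.5
ee_pos: [566.1, 173.3, 130.7]
ee_rot: [-180.0, -0.1, 172.3]
force: [1.0, 0.2, -0.2]
gripper_width: 36.8
gripper_force: 0.0
```

```bash
python3 -c "
from h import *
sh([-5,265,90],180);sh([-5,265,46],180)"
```

```text
[-0.0046 -0.0006  0.0407] [-0.01 -0.11 -5.65] local now [ -9.4 266.1 130.7] t 8.5
[-0.0047 -0.0006  0.0847] [-0.01 -0.11 -5.65] local now [ -9.4 266.1 130.7] t 8.5
```

>>> send_rows:
  targets: "0 0 0.02 0 0 -6 40;0 0 0.05 0 0 -6 40;0 0 0.075 0 0 -6 40;0 0 0.085 0 0 -6 40;0 0 0.085 0 0 -6 40;0 0 0.085 0 0 -6 10;0 0 0.085 0 0 -6 0;0 0 0.085 0 0 -6 0;0 0 0.085 0 0 -6 0;0 0 0.085 0 0 -6 0;0 0 0.085 0 0 -6 0"
  grip_force: 10

```text
time_s: 9.42
ee_pos: [569.1, 172.6, 49.0]
ee_rot: [179.9, 0.1, 178.0]
force: [-0.5, 1.0, 3.2]
gripper_width: 9.5
gripper_force: 10.0
```

```bash
python3 -c "
from h import *
sh([-5,265,46],180)
for t in np.linspace(0,1.57,23): print(round(t,2),(0.1*(np.cos(t)-1)).round(4),(-.1*np.sin(t)).round(4),end=' | ')"
```

```text
[-0.0013 -0.0005  0.003 ] [ 0.06  0.14 -0.02] local now [ -6.3 265.5  49. ] t 9.4
0.0 0.0 -0.0 | 0.07 -0.0003 -0.0071 | 0.14 -0.001 -0.0142 | 0.21 -0.0023 -0.0212 | 0.29 -0.004 -0.0282 | 0.36 -0.0063 -0.0349 | 0.43 -0.009 -0.0415 | 0.5 -0.0122 -0.0479 | 0.57 -0.0159 -0.054 | 0.64 -0.0199 -0.0599 | 0.71 -0.0244 -0.0655 | 0.78 -0.0293 -0.0707 | 0.86 -0.0345 -0.0755 | 0.93 -0.04 -0.08 | 1.0 -0.0459 -0.0841 | 1.07 -0.052 -0.0877 | 1.14 -0.0584 -0.0909 | 1.21 -0.065 -0.0937 | 1.28 -0.0718 -0.0959 | 1.36 -0.0787 -0.0977 | 1.43 -0.0857 -0.099 | 1.5 -0.0928 -0.0997 | 1.57 -0.0999 -0.1 |
```

>>> send_rows:
  targets: "0 -0.0003 -0.007 0 0 0 0;0 -0.001 -0.014 0 0 0 0;0 -0.0023 -0.021 0 0 0 0;0 -0.004 -0.028 0 0 0 0;0 -0.0063 -0.035 0 0 0 0;0 -0.009 -0.0415 0 0 0 0;0 -0.0122 -0.048 0 0 0 0;0 -0.016 -0.054 0 0 0 0;0 -0.02 -0.06 0 0 0 0;0 -0.0244 -0.0655 0 0 0 0;0 -0.0293 -0.0707 0 0 0 0;0 -0.0293 -0.0707 0 0 0 0"

```text
time_s: 10.42
ee_pos: [567.9, 144.8, 121.7]
ee_rot: [179.7, 0.2, 177.9]
force: [-0.3, 8.5, 8.2]
gripper_width: 9.6
gripper_force: 10.0
```

>>> send_rows:
  targets: "0 -0.0052 -0.0048 0 0 0 0;0 -0.0107 -0.0093 0 0 0 0;0 -0.0166 -0.0134 0 0 0 0;0 -0.0227 -0.017 0 0 0 0;0 -0.029 -0.0202 0 0 0 0;0 -0.0357 -0.023 0 0 0 0;0 -0.0425 -0.0252 0 0 0 0;0 -0.0494 -0.027 0 0 0 0;0 -0.0564 -0.0283 0 0 0 0;0 -0.0635 -0.029 0 0 0 0;0 -0.07 -0.0293 0 0 0 0;0 -0.07 -0.0293 0 0 0 0"

```text
time_s: 11.42
ee_pos: [565.1, 71.4, 149.1]
ee_rot: [-179.9, 0.1, 178.0]
force: [0.2, -1.3, 8.9]
gripper_width: 9.4
gripper_force: 10.0
```

>>> send_rows:
  targets: "0 0 0 0 0 0 25;0 0 0 0 0 0 30;0 0 0 0 0 0 30;0 0 -0.03 0 0 0 30;0 0 -0.06 0 0 0 30;0 0.03 -0.08 0 0 7 60;0.02 0.06 -0.08 0 0 14 60;0.04 0.08 -0.08 0 0 21 60;0.06 0.1 -0.08 0 0 28 60;0.08 0.12 -0.08 0 0 35 60;0.08 0.12 -0.08 0 0 42 60;0.08 0.12 -0.08 0 0 49 60"

```text
time_s: 12.42
ee_pos: [487.2, 196.7, 227.2]
ee_rot: [-179.9, -0.0, 128.8]
force: [-0.3, -0.8, -0.5]
gripper_width: 55.0
gripper_force: 0.0
```

```bash
python3 -c "
from h import *
grab('top','t4');grab('side','s4')
a=cv2.resize(cv2.imread('pics/t4.png')[200:325,225:425],None,fx=4,fy=4,interpolation=cv2.INTER_CUBIC)
cv2.imwrite('pics/t4c.png',a)
b=cv2.resize(cv2.imread('pics/s4.png')[130:310,230:430],None,fx=3,fy=3,interpolation=cv2.INTER_CUBIC)
cv2.imwrite('pics/s4c.png',b)"
```

```text
(no output)
```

View pics/t4c.png

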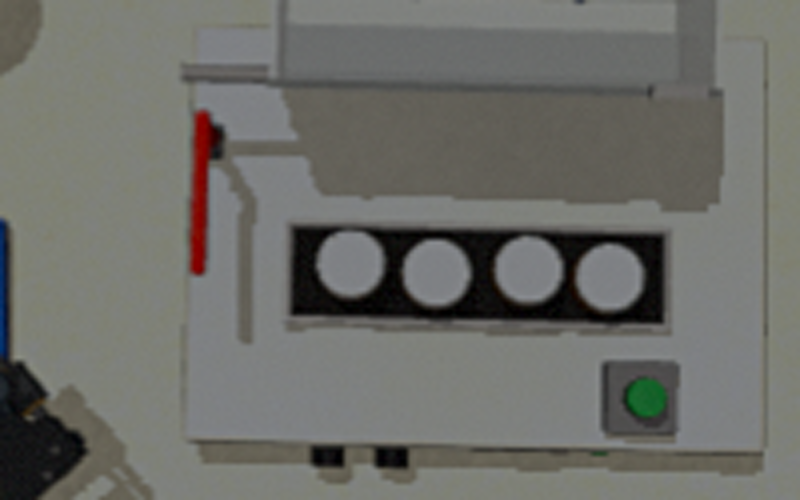

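View pics/s4c.png

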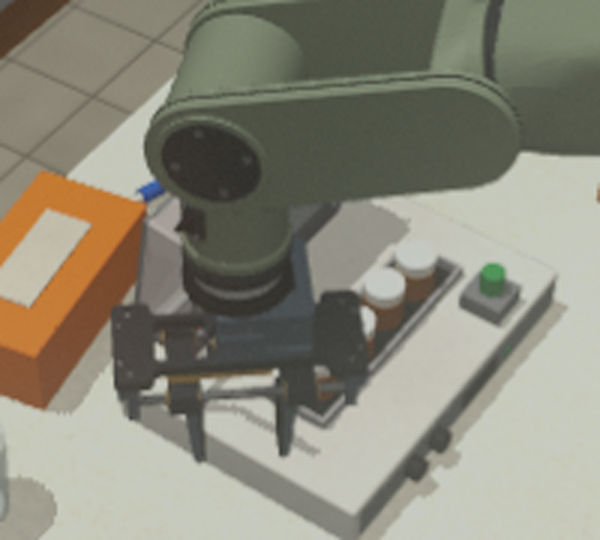

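The stay is upright, the hood is up behind it, and the four caps are at (350,264), (437,273), (528,270) and (610,277) in the crop. Now a small finder for the caps.

```bash
cat >> h.py <<'E'
def caps(n):
    "cap centres: shaker-local if on deck (z 96), world in tray (z 51)"
    d=grab('top',n); im=cv2.imread(f'pics/{n}.png'); g=im.min(2)
    for nm,(x0,x1,y0,y1),z in(('deck',(298,392,256,282),96),('tray',(152,227,259,332),51)):
        m=((g[y0:y1,x0:x1]>(95 if nm=='deck' else 80))*255).astype(np.uint8)
        k,_,s,c=cv2.connectedComponentsWithStats(m)
        for i in range(1,k):
            if s[i,4]>80:
                P=px2(d,[c[i]+[x0,y0]],z)[0]; print(nm,s[i],(w2l(P) if nm=='deck' else P-[482.6,300.7,0]).round(1))
E
python3 -c "
from h import *
caps('t5'); sh([-24,77,150],90); sh([-24,77,68],90)"
```

```text
deck [  6   2  17  16 208] [-20.2  78.7  96. ]
deck [ 51   3  16  16 206] [-21.8 -27.3  96. ]
deck [ 28   4  16  16 209] [-24.5  27.7  96. ]
deck [ 71   5  17  16 209] [-25.5 -76.   96. ]
[-0.1991 -0.0894  0.0773] [-1.00e-01  3.00e-02  4.12e+01] local now [-87.7 285.8 227.2] t 12.6
[-0.1991 -0.0893  0.1593] [-1.00e-01  3.00e-02  4.12e+01] local now [-87.7 285.8 227.2] t 12.6
```

>>> send_rows:
  targets: "-0.03 -0.013 0 0 0 7 80;-0.06 -0.027 0 0 0 14 80;-0.09 -0.04 0 0 0 21 80;-0.12 -0.054 0 0 0 28 80;-0.15 -0.068 0 0 0 35 80;-0.18 -0.082 0 0 0 41.2 80;-0.203 -0.083 0.03 0 0 41.2 80;-0.203 -0.083 0.06 0 0 41.2 80;-0.203 -0.083 0.077 0 0 41.2 80;-0.203 -0.083 0.077 0 0 41.2 80"

```text
time_s: 13.4
ee_pos: [549.3, -15.2, 146.2]
ee_rot: [-179.4, 0.0, 87.8]
force: [-1.3, 0.4, -0.7]
gripper_width: 73.2
gripper_force: 0.0
```

```bash
python3 -c "
from h import *
sh([-31,78.7,68],90);print(env.state()['force'])"
```

```text
[ 0.0016 -0.0106  0.0784] [-0.57  0.01 -0.15] local now [-19.6  77.1 146.2] t 13.4
[-1.32378744  0.43893387 -0.72550002]
```

>>> send_rows:
  targets: "0.0015 -0.011 0.02 0 0 0 95;0.0015 -0.011 0.045 0 0 0 95;0.0015 -0.011 0.07 0 0 0 95;0.0015 -0.011 0.082 0 0 0 95;0.0015 -0.011 0.082 0 0 0 95;0.0015 -0.011 0.082 0 0 0 60;0.0015 -0.011 0.082 0 0 0 50;0.0015 -0.011 0.082 0 0 0 42;0.0015 -0.011 0.082 0 0 0 35;0.0015 -0.011 0.082 0 0 0 35;0.0015 -0.011 0.082 0 0 0 35;0.0015 -0.011 0.082 0 0 0 35"
  grip_force: 12

```text
time_s: 14.4
ee_pos: [542.0, -12.3, 69.3]
ee_rot: [179.9, 0.0, 87.8]
force: [0.6, 0.0, -0.1]
gripper_width: 42.4
gripper_force: 0.3
```

```bash
python3 -c "
from h import *
sh([-100,78.7,150],90);print(env.state()['force'])
C[:]=[482.6,300.7,0]
import h; h.Y=0
sh([38,38,100],88); sh([38,38,24],88)"
```

```text
[-0.0012 -0.0728 -0.0808] [ 0.1   0.01 -0.2 ] local now [-27.   79.7  69.3] t 14.4
[ 0.56788627  0.01982573 -0.08958643]
[ 0.35   -0.0348 -0.0308] [ 0.1   0.01 -0.2 ] local now [  59.4 -313.    69.3] t 14.4
[ 0.35   -0.0349  0.0452] [ 0.1   0.01 -0.2 ] local now [  59.4 -313.    69.3] t 14.4
```

>>> send_rows:
  targets: "0 0 0 0 0 0 20;0 0 0 0 0 0 20;0 0 0 0 0 0 20;0 0 -0.01 0 0 0 20;0 -0.005 -0.02 0 0 0 20;0 -0.02 -0.04 0 0 0 20;0 -0.04 -0.06 0 0 0 20;0 -0.06 -0.075 0 0 0 20;0.01 -0.07 -0.08 0 0 0 20;0.03 -0.07 -0.08 0 0 0 20;0.06 -0.07 -0.08 0 0 0 20;0.09 -0.07 -0.08 0 0 0 20"
  grip_force: 20

```text
time_s: 15.4
ee_pos: [474.3, 81.3, 149.4]
ee_rot: [180.0, -0.0, 87.7]
force: [0.4, 0.2, -1.5]
gripper_width: 39.7
gripper_force: 20.0
```

>>> send_rows:
  targets: "0.03 0 0 0 0 0 20;0.065 0 0 0 0 0 20;0.1 0 0 0 0 0 20;0.135 0.005 0 0 0 0 20;0.17 0.015 0 0 0 0 20;0.2 0.025 0 0 0 0 20;0.23 0.033 0 0 0 0 20;0.25 0.035 0.01 0 0 0 20;0.26 0.035 0.03 0 0 0 20;0.26 0.035 0.06 0 0 0 20;0.26 0.035 0.08 0 0 0 20;0.26 0.035 0.08 0 0 0 20"

```text
time_s: 16.4
ee_pos: [516.1, 337.6, 64.0]
ee_rot: [-179.5, 0.3, 87.8]
force: [-0.5, -0.6, -1.3]
gripper_width: 39.5
gripper_force: 20.0
```

```bash
cat >> h.py <<'E'
def sht(p):
    global C,Y
    c,y=C,Y; C,Y=np.array([482.6,300.7,0]),0
    sh(p,88); C,Y=c,y
E
python3 -c "
from h import *
sht([38,38,24])
grab('side','s6')"
```

```text
[0.0015 0.0048 0.04  ] [-0.5   0.33 -0.16] local now [33.5 36.9 64. ] t 16.4
```

>>> send_rows:
  targets: "0 0 0 0 0 0 20;0 0 0.015 0 0 0 20;0 0 0.03 0 0 0 20;0 0 0.038 0 0 0 20;0 0 0.042 0 0 0 20;0 0 0.044 0 0 0 20;0 0 0.044 0 0 0 20;0 0 0.044 0 0 0 60;0 0 0.044 0 0 0 60;0 0 0.044 0 0 0 60;0 0 0.02 0 0 0 60;0 0 -0.02 0 0 0 60"

```text
time_s: 17.45
ee_pos: [517.1, 337.1, 85.5]
ee_rot: [-179.5, 0.3, 87.8]
force: [0.0, 1.0, -0.8]
gripper_width: 54.9
gripper_force: 0.0
```

>>> send_rows:
  targets: "0 0 -0.04 0 0 0 80;-0.035 -0.015 -0.06 0 0 0 90;-0.07 -0.03 -0.06 0 0 0 95;-0.11 -0.04 -0.06 0 0 0 95;-0.15 -0.04 -0.06 0 0 0 95;-0.19 -0.04 -0.06 0 0 0 95;-0.225 -0.04 -0.06 0 0 0 95;-0.26 -0.04 -0.06 0 0 0 95;-0.26 -0.04 -0.06 0 0 0 95;-0.26 -0.04 -0.06 0 0 0 95"

```text
time_s: 18.28
ee_pos: [470.0, 79.2, 149.3]
ee_rot: [179.9, -0.0, 87.6]
force: [0.0, 0.3, -0.8]
gripper_width: 86.6
gripper_force: 0.0
```

```bash
python3 -c "
from h import *
caps('t6'); sh([-31,28,130],90); sh([-31,28,68],90)"
```

```text
deck [ 51   3  16  16 207] [-21.8 -27.3  96. ]
deck [ 28   4  16  16 210] [-24.6  27.7  96. ]
deck [ 71   5  17  16 210] [-25.5 -76.1  96. ]
tray [ 11  13  17  16 201] [38.3 36.4 51. ]
[-0.1415  0.0717  0.0192] [ 0.07 -0.04 -0.31] local now [-102.   169.8  149.3] t 18.3
[-0.1415  0.0717  0.0812] [ 0.07 -0.04 -0.31] local now [-102.   169.8  149.3] t 18.3
```

>>> send_rows:
  targets: "-0.035 0 0 0 0 0 95;-0.07 0 0 0 0 0 95;-0.105 0.01 0 0 0 0 95;-0.135 0.04 0 0 0 0 95;-0.1415 0.07 0 0 0 0 95;-0.1415 0.0715 0 0 0 0 95;-0.1415 0.0715 0.02 0 0 0 95;-0.1415 0.0715 0.045 0 0 0 95;-0.1415 0.0715 0.07 0 0 0 95;-0.1415 0.0715 0.081 0 0 0 95;-0.1415 0.0715 0.081 0 0 0 75;-0.1415 0.0715 0.081 0 0 0 60"

```text
time_s: 19.33
ee_pos: [535.9, -62.1, 67.5]
ee_rot: [-179.9, -0.0, 87.9]
force: [0.7, 0.0, 0.4]
gripper_width: 76.3
gripper_force: 0.0
```

>>> send_rows:
  targets: "0 0 0 0 0 0 50;0 0 0 0 0 0 42;0 0 0 0 0 0 30;0 0 0 0 0 0 20;0 0 0 0 0 0 20;0 0 0 0 0 0 20;0 0 0 0 0 0 20;0 0 -0.01 0 0 0 20;0 -0.005 -0.02 0 0 0 20;0 -0.02 -0.04 0 0 0 20;0 -0.045 -0.065 0 0 0 20;0 -0.07 -0.08 0 0 0 20"

```text
time_s: 20.33
ee_pos: [465.3, -61.0, 150.0]
ee_rot: [179.9, 0.0, 87.8]
force: [0.0, -0.1, 0.2]
gripper_width: 39.6
gripper_force: 20.0
```

```bash
python3 -c "
from h import *
sht([38,-40,110]);sh([-100,28,150],90)"
```

```text
[0.3236 0.0428 0.0399] [ 0.07  0.02 -0.2 ] local now [ -17.3 -361.7  150. ] t 20.3
[-0.0004  0.0019 -0.    ] [ 0.07  0.02 -0.2 ] local now [-101.9   28.4  150. ] t 20.3
```

>>> send_rows:
  targets: "0.03 0 0 0 0 0 20;0.065 0 0 0 0 0 20;0.1 0 0 0 0 0 20;0.135 0 0 0 0 0 20;0.17 0 0 0 0 0 20;0.205 0.01 0 0 0 0 20;0.24 0.02 0 0 0 0 20;0.275 0.032 0 0 0 0 20;0.305 0.042 0 0 0 0 20;0.3235 0.043 0.02 0 0 0 20;0.3235 0.043 0.05 0 0 0 20;0.3235 0.043 0.08 0 0 0 20"

```text
time_s: 21.33
ee_pos: [521.4, 262.1, 68.1]
ee_rot: [179.9, -0.0, 87.9]
force: [-0.5, -0.5, -1.3]
gripper_width: 39.5
gripper_force: 20.0
```

>>> send_rows:
  targets: "0 0 0 0 0 0 20;0 0 0.02 0 0 0 20;0 0 0.034 0 0 0 20;0 0 0.041 0 0 0 20;0 0 0.0455 0 0 0 20;0 0 0.0455 0 0 0 20;0 0 0.0455 0 0 0 20;0 0 0.0455 0 0 0 60;0 0 0.0455 0 0 0 60;0 0 0.0455 0 0 0 60;0 0 0.02 0 0 0 60;0 0 -0.02 0 0 0 60"

```text
time_s: 22.33
ee_pos: [518.5, 259.3, 84.9]
ee_rot: [-179.5, 0.3, 87.8]
force: [0.9, -0.8, 0.8]
gripper_width: 55.1
gripper_force: 0.0
```

>>> send_rows:
  targets: "0 0 -0.05 0 0 0 80;0 -0.02 -0.08 0 0 0 90;-0.035 -0.04 -0.08 0 0 0 95;-0.07 -0.043 -0.08 0 0 0 95;-0.11 -0.043 -0.08 0 0 0 95;-0.15 -0.043 -0.08 0 0 0 95;-0.19 -0.043 -0.08 0 0 0 95;-0.23 -0.043 -0.08 0 0 0 95;-0.27 -0.043 -0.08 0 0 0 95;-0.31 -0.043 -0.08 0 0 0 95;-0.31 -0.043 -0.08 0 0 0 95"

```text
time_s: 23.25
ee_pos: [466.1, -53.3, 168.2]
ee_rot: [179.9, 0.2, 87.4]
force: [0.0, 1.0, 0.1]
gripper_width: 86.4
gripper_force: 0.0
```

```bash
python3 -c "
from h import *
caps('t7'); sh([-31,-27.3,68],90)"
```

```text
deck [ 54   3  13  16 173] [-22.1 -30.   96. ]
deck [ 71   5  17  16 205] [-25.5 -75.9  96. ]
tray [ 11  13  17  16 201] [38.3 36.4 51. ]
tray [ 43  12  16  16 197] [ 40.2 -41.5  51. ]
[-0.0655  0.0709  0.1002] [ 0.04  0.04 -0.55] local now [-101.4   38.9  168.1] t 23.3
```

>>> send_rows:
  targets: "-0.035 0 0 0 0 0 95;-0.0655 0.02 0 0 0 0 95;-0.0655 0.05 0.02 0 0 0 95;-0.0655 0.07 0.02 0 0 0 95;-0.0655 0.07 0.02 0 0 0 95;-0.0655 0.07 0.04 0 0 0 95;-0.0655 0.07 0.065 0 0 0 95;-0.0655 0.07 0.09 0 0 0 95;-0.0655 0.07 0.101 0 0 0 95;-0.0655 0.07 0.101 0 0 0 80;-0.0655 0.07 0.101 0 0 0 65;-0.0655 0.07 0.101 0 0 0 55"

```text
time_s: 24.3
ee_pos: [534.6, -115.1, 68.1]
ee_rot: [179.9, 0.0, 87.8]
force: [0.2, 0.4, 0.4]
gripper_width: 69.7
gripper_force: 0.0
```

>>> send_rows:
  targets: "0 0 0 0 0 0 50;0 0 0 0 0 0 42;0 0 0 0 0 0 30;0 0 0 0 0 0 20;0 0 0 0 0 0 20;0 0 0 0 0 0 20;0 0 0 0 0 0 20;0 0 -0.01 0 0 0 20;0 -0.005 -0.02 0 0 0 20;0 -0.02 -0.04 0 0 0 20;0 -0.045 -0.065 0 0 0 20;0 -0.07 -0.08 0 0 0 20"

```text
time_s: 25.3
ee_pos: [462.8, -112.8, 148.6]
ee_rot: [-180.0, 0.0, 87.8]
force: [-0.6, -0.6, -1.0]
gripper_width: 39.8
gripper_force: 20.0
```

```bash
python3 -c "
from h import *
sht([-38,38,110])"
```

```text
[ 0.4505 -0.0353  0.0385] [-0.02  0.01 -0.18] local now [ -19.8 -413.5  148.6] t 25.3
```

>>> send_rows:
  targets: "0.03 0 0 0 0 0 20;0.07 0 0 0 0 0 20;0.11 0 0 0 0 0 20;0.15 0 0 0 0 0 20;0.19 0 0 0 0 0 20;0.23 -0.005 0 0 0 0 20;0.27 -0.01 0 0 0 0 20;0.31 -0.018 0 0 0 0 20;0.35 -0.025 0 0 0 0 20;0.39 -0.03 0 0 0 0 20;0.425 -0.035 0 0 0 0 20;0.4505 -0.036 0.01 0 0 0 20"

```text
time_s: 26.3
ee_pos: [444.3, 341.6, 138.6]
ee_rot: [179.9, -0.1, 87.9]
force: [0.6, -0.1, -0.1]
gripper_width: 39.6
gripper_force: 20.0
```

>>> send_rows:
  targets: "0 0 0.03 0 0 0 20;0 0 0.06 0 0 0 20;0 0 0.09 0 0 0 20;0 0 0.105 0 0 0 20;0 0 0.11 0 0 0 20;0 0 0.114 0 0 0 20;0 0 0.114 0 0 0 20;0 0 0.114 0 0 0 20;0 0 0.114 0 0 0 60;0 0 0.114 0 0 0 60;0 0 0.114 0 0 0 60;0 0 0.09 0 0 0 60"

```text
time_s: 27.3
ee_pos: [443.0, 336.9, 43.9]
ee_rot: [-179.6, 0.3, 87.8]
force: [-0.2, -0.6, -0.8]
gripper_width: 54.7
gripper_force: 0.0
```

>>> send_rows:
  targets: "0 0 -0.03 0 0 0 60;0 0 -0.07 0 0 0 80;-0.04 0 -0.09 0 0 0 95;-0.08 0 -0.09 0 0 0 95;-0.12 0 -0.09 0 0 0 95;-0.16 0 -0.09 0 0 0 95;-0.2 0 -0.09 0 0 0 95;-0.24 0 -0.09 0 0 0 95;-0.28 0.01 -0.09 0 0 0 95;-0.32 0.02 -0.09 0 0 0 95;-0.36 0.03 -0.09 0 0 0 95;-0.36 0.03 -0.09 0 0 0 95"

```text
time_s: 28.3
ee_pos: [463.2, -28.3, 137.5]
ee_rot: [179.8, 0.2, 87.4]
force: [0.6, 0.8, 0.4]
gripper_width: 86.6
gripper_force: 0.0
```

```bash
python3 -c "
from h import *
caps('t8'); sh([-31,-76,68],90)"
```

```text
deck [ 71   5  17  16 207] [-25.5 -76.   96. ]
tray [ 11  13  17  16 201] [38.3 36.4 51. ]
tray [ 43  12  16  16 197] [ 40.2 -41.5  51. ]
tray [ 12  43  16  16 201] [-35.8  33.5  51. ]
[-0.139   0.0766  0.0695] [ 0.09  0.03 -0.57] local now [-106.3   63.8  137.3] t 28.4
```

>>> send_rows:
  targets: "-0.035 0 -0.01 0 0 0 62;-0.07 0 -0.01 0 0 0 62;-0.105 0.02 -0.01 0 0 0 62;-0.139 0.05 -0.01 0 0 0 62;-0.139 0.079 -0.01 0 0 0 62;-0.139 0.079 -0.01 0 0 0 62;-0.139 0.079 -0.01 0 0 0 62;-0.139 0.079 0.02 0 0 0 62;-0.139 0.079 0.045 0 0 0 62;-0.139 0.079 0.06 0 0 0 62;-0.139 0.079 0.069 0 0 0 62;-0.139 0.079 0.069 0 0 0 62"

```text
time_s: 29.35
ee_pos: [532.8, -162.3, 66.2]
ee_rot: [-179.7, -0.1, 87.9]
force: [0.0, -0.4, -0.6]
gripper_width: 56.5
gripper_force: 0.0
```

>>> send_rows:
  targets: "0 0 0 0 0 0 50;0 0 0 0 0 0 42;0 0 0 0 0 0 30;0 0 0 0 0 0 20;0 0 0 0 0 0 20;0 0 0 0 0 0 20;0 0 0 0 0 0 20;0 0 -0.02 0 0 0 20;0 0 -0.045 0 0 0 20;0.01 -0.005 -0.07 0 0 0 20;0.03 -0.03 -0.08 0 0 0 20;0.06 -0.06 -0.08 0 0 0 20"

```text
time_s: 30.35
ee_pos: [480.5, -103.8, 150.4]
ee_rot: [179.6, 0.1, 87.7]
force: [-0.3, 0.9, 0.7]
gripper_width: 39.5
gripper_force: 20.0
```

```bash
python3 -c "
from h import *
sht([-38,-40,110])"
```

```text
[ 0.3628 -0.051   0.0392] [ 0.42  0.12 -0.33] local now [  -2.1 -404.5  150.4] t 30.4
```

>>> send_rows:
  targets: "0.035 -0.005 0 0 0 0 20;0.07 -0.01 0 0 0 0 20;0.11 -0.02 0 0 0 0 20;0.15 -0.03 0 0 0 0 20;0.19 -0.04 0 0 0 0 20;0.23 -0.045 0 0 0 0 20;0.265 -0.045 0 0 0 0 20;0.3 -0.045 0 0 0 0 20;0.335 -0.045 0 0 0 0 20;0.361 -0.045 0.01 0 0 0 20;0.361 -0.045 0.04 0 0 0 20;0.361 -0.045 0.08 0 0 0 20"

```text
time_s: 31.35
ee_pos: [449.2, 263.0, 69.4]
ee_rot: [179.6, -0.2, 88.0]
force: [0.2, -0.3, -1.3]
gripper_width: 39.7
gripper_force: 20.0
```

>>> send_rows:
  targets: "0 0 0.01 0 0 0 20;0 0 0.025 0 0 0 20;0 0 0.035 0 0 0 20;0 0 0.04 0 0 0 20;0 0 0.043 0 0 0 20;0 0 0.044 0 0 0 20;0 0 0.044 0 0 0 20;0 0 0.044 0 0 0 60;0 0 0.044 0 0 0 60;0 0 0.044 0 0 0 60;0 0 0.02 0 0 0 60;0 0 -0.02 0 0 0 60"

```text
time_s: 32.35
ee_pos: [444.1, 258.5, 85.3]
ee_rot: [-179.6, 0.3, 87.8]
force: [-0.1, 0.3, -0.3]
gripper_width: 54.7
gripper_force: 0.0
```

>>> send_rows:
  targets: "0 0 -0.05 0 0 0 60;0 0 -0.09 0 0 0 60;0 0 -0.13 0 0 0 60;0 -0.03 -0.16 0 0 7 60;-0.02 -0.06 -0.17 0 0 14 60;-0.04 -0.06 -0.17 0 0 21 50;-0.06 -0.06 -0.17 0 0 28 40;-0.08 -0.06 -0.17 0 0 35 40;-0.08 -0.06 -0.17 0 0 42 40;-0.08 -0.06 -0.17 0 0 49 40;-0.08 -0.06 -0.17 0 0 56 40;-0.08 -0.06 -0.17 0 0 63 40"

```text
time_s: 33.35
ee_pos: [383.7, 182.2, 258.1]
ee_rot: [180.0, -0.0, 24.4]
force: [-0.2, -1.5, -0.6]
gripper_width: 36.2
gripper_force: 0.0
```

```bash
python3 -c "
from h import *
caps('t9'); sh([-5,165,220],180); sh([-5,165,146],180); sh([-5,165,220],0)
d=grab('side','s9'); t=cv2.imread('pics/t9.png')
cv2.imwrite('pics/v9.png',np.hstack([cv2.resize(t[200:345,140:340],(400,290)),cv2.resize(d['image'][130:420,200:460],(400,446))[:290]]))"
```

```text
tray [ 11  13  17  16 201] [38.3 36.4 51. ]
tray [ 43  12  16  16 197] [ 40.2 -41.5  51. ]
tray [ 12  43  16  16 202] [-35.8  33.6  51. ]
tray [ 44  42  16  17 200] [-34.8 -45.6  51. ]
[0.122  0.1756 0.0382] [ 6.0000e-02 -0.0000e+00 -1.5378e+02] local now [-192.   268.6  258.1] t 33.4
[0.1219 0.1756 0.1122] [ 6.0000e-02 -0.0000e+00 -1.5378e+02] local now [-192.   268.6  258.1] t 33.4
[0.122  0.1756 0.0382] [-0.   -0.04 26.22] local now [-192.   268.6  258.1] t 33.4
```

View pics/v9.png

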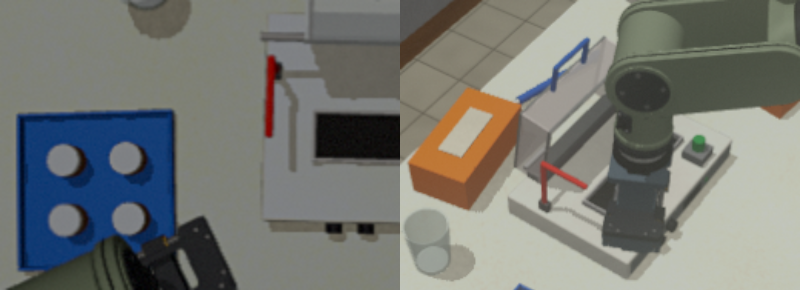

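The four jars stand in the tray in a square, the deck is empty, and the stay and hood are still up. Now I fold the stay.

>>> send_rows:
  targets: "0.02 0.03 0 0 0 6.5 40;0.04 0.06 0 0 0 13 40;0.06 0.09 0 0 0 20 40;0.08 0.12 0 0 0 26.2 40;0.1 0.15 0.01 0 0 26.2 40;0.122 0.1756 0.038 0 0 26.2 40;0.122 0.1756 0.038 0 0 26.2 40;0.122 0.1756 0.038 0 0 26.2 40;0.122 0.1756 0.06 0 0 26.2 40;0.122 0.1756 0.09 0 0 26.2 40;0.122 0.1756 0.11 0 0 26.2 40;0.122 0.1756 0.11 0 0 26.2 40"

```text
time_s: 34.45
ee_pos: [564.5, 74.7, 144.9]
ee_rot: [180.0, 0.4, -1.2]
force: [-1.0, 0.2, 0.2]
gripper_width: 36.5
gripper_force: 0.0
```

>>> send_rows:
  targets: "0 0 0 0 0 0 15;0 0 0 0 0 0 0;0 0 0 0 0 0 0;0 0 0 0 0 0 0;0 0 0 0 0 0 0"
  grip_force: 10

```text
time_s: 34.87
ee_pos: [568.9, 74.2, 149.4]
ee_rot: [-180.0, -0.2, -1.4]
force: [-0.2, -0.8, 4.7]
gripper_width: 9.2
gripper_force: 10.0
```

```bash
python3 -c "
from h import *
sh([-5,165,146],0);print(env.state()['force'])
for t in np.linspace(1.57,0,23): print(round(t,2),(-0.1*np.cos(t)).round(4),(.1-.1*np.sin(t)).round(4),end=' | ')"
```

```text
[-0.0019  0.0021  0.0034] [-0.01 -0.17  0.6 ] local now [ -3.1 167.1 149.4] t 34.9
[-0.23533751 -0.78470275  4.72470949]
1.57 -0.0001 0.0 | 1.5 -0.0072 0.0003 | 1.43 -0.0143 0.001 | 1.36 -0.0213 0.0023 | 1.28 -0.0282 0.0041 | 1.21 -0.035 0.0063 | 1.14 -0.0416 0.0091 | 1.07 -0.048 0.0123 | 1.0 -0.0541 0.0159 | 0.93 -0.06 0.02 | 0.86 -0.0655 0.0245 | 0.78 -0.0707 0.0293 | 0.71 -0.0756 0.0345 | 0.64 -0.0801 0.0401 | 0.57 -0.0841 0.046 | 0.5 -0.0878 0.0521 | 0.43 -0.091 0.0585 | 0.36 -0.0937 0.0651 | 0.29 -0.096 0.0718 | 0.21 -0.0977 0.0788 | 0.14 -0.099 0.0858 | 0.07 -0.0997 0.0929 | 0.0 -0.1 0.1 |
```

>>> send_rows:
  targets: "0 -0.007 0.0003 0 0 0 0;0 -0.0143 0.001 0 0 0 0;0 -0.0213 0.0023 0 0 0 0;0 -0.0282 0.0041 0 0 0 0;0 -0.035 0.0063 0 0 0 0;0 -0.0416 0.0091 0 0 0 0;0 -0.048 0.0123 0 0 0 0;0 -0.0541 0.0159 0 0 0 0;0 -0.06 0.02 0 0 0 0;0 -0.0655 0.0245 0 0 0 0;0 -0.0707 0.0293 0 0 0 0;0 -0.0707 0.0293 0 0 0 0"

```text
time_s: 35.87
ee_pos: [570.4, 146.2, 117.4]
ee_rot: [-179.9, -0.0, -1.4]
force: [5.3, 0.4, 1.9]
gripper_width: 9.4
gripper_force: 10.0
```

>>> send_rows:
  targets: "0 -0.0049 0.0052 0 0 0 0;0 -0.0094 0.0108 0 0 0 0;0 -0.0134 0.0167 0 0 0 0;0 -0.0171 0.0228 0 0 0 0;0 -0.0203 0.0292 0 0 0 0;0 -0.023 0.0358 0 0 0 0;0 -0.0253 0.0425 0 0 0 0;0 -0.027 0.0495 0 0 0 0;0 -0.0283 0.0565 0 0 0 0;0 -0.029 0.0636 0 0 0 0;0 -0.0293 0.0707 0 0 0 0;0 -0.0293 0.0707 0 0 0 0"

```text
time_s: 36.87
ee_pos: [570.4, 172.6, 47.2]
ee_rot: [179.8, 0.1, -1.4]
force: [4.5, -6.5, 3.6]
gripper_width: 9.9
gripper_force: 10.0
```

>>> send_rows:
  targets: "0 0 0.002 0 0 0 0;0 0 0.002 0 0 0 25;0 0 0.002 0 0 0 30;0 0 0.002 0 0 0 30;0 0 -0.04 0 0 0 30;0 0 -0.08 0 0 -7 30;0 0 -0.12 0 0 -14 30;0 0 -0.16 0 0 -21 30;0 0 -0.2 0 0 -28 30;0 0 -0.24 0 0 -35 30;0 0 -0.27 0 0 -42 30;0 0 -0.27 0 0 -49 30"

```text
time_s: 37.87
ee_pos: [572.1, 175.2, 324.7]
ee_rot: [179.7, -0.6, 48.0]
force: [0.5, 0.9, 0.3]
gripper_width: 27.4
gripper_force: 0.0
```

```bash
python3 -c "
from h import *
sh([113,0,307],90)
grab('side','s10'); im=cv2.imread('pics/s10.png')[130:310,230:450];cv2.imwrite('pics/s10c.png',cv2.resize(im,None,fx=3,fy=3,interpolation=cv2.INTER_CUBIC))"
```

```text
[-0.1307  0.2615  0.0178] [  0.49  -0.43 -40.02] local now [ -3.4 268.2 324.7] t 37.9
```

View pics/s10c.png

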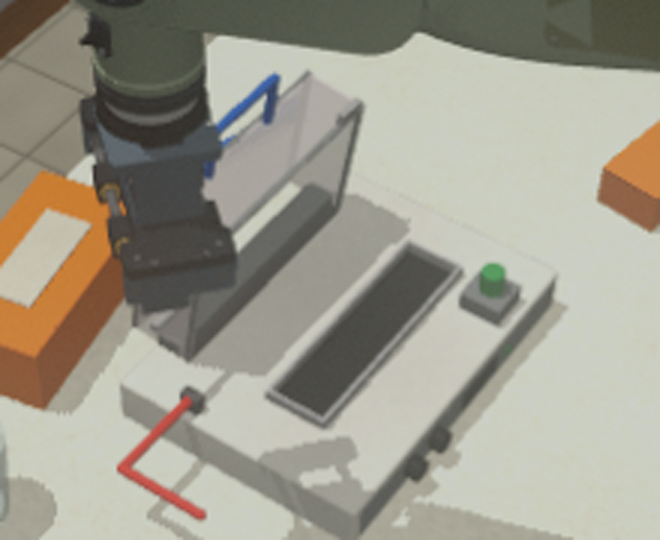

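The stay is folded flat, with its end at (203,515), and the hood is still up with its handle at (275,78). Next I move to the handle.

>>> send_rows:
  targets: "-0.016 0.03 0 0 0 -7 30;-0.032 0.06 0 0 0 -14 30;-0.048 0.09 0 0 0 -21 30;-0.064 0.12 0 0 0 -28 30;-0.08 0.16 0 0 0 -35 35;-0.1 0.2 0 0 0 -40 35;-0.12 0.235 0 0 0 -40 35;-0.131 0.2615 0 0 0 -40 35;-0.131 0.2615 0.01 0 0 -40 35;-0.131 0.2615 0.018 0 0 -40 35;-0.131 0.2615 0.018 0 0 -40 35;-0.131 0.2615 0.018 0 0 -40 35"

```text
time_s: 38.92
ee_pos: [674.3, -97.2, 298.2]
ee_rot: [-179.8, -0.1, 87.6]
force: [-0.1, 0.4, -0.2]
gripper_width: 31.6
gripper_force: 0.0
```

```bash
python3 -c "
from h import *
sh([113,0,244],90)"
```

```text
[0.0005 0.0051 0.0542] [-0.23 -0.06 -0.36] local now [108.1  -0.5 298.2] t 38.9
```

>>> send_rows:
  targets: "0 0.003 0 0 0 0 35;0 0.003 0.02 0 0 0 35;0 0.003 0.04 0 0 0 35;0 0.003 0.055 0 0 0 35;0 0.003 0.055 0 0 0 35;0 0.003 0.055 0 0 0 10;0 0.003 0.055 0 0 0 0;0 0.003 0.055 0 0 0 0;0 0.003 0.055 0 0 0 0;0 0.003 0.055 0 0 0 0"
  grip_force: 12

```text
time_s: 39.75
ee_pos: [679.2, -98.9, 246.6]
ee_rot: [179.8, 0.0, 87.6]
force: [-0.1, 0.8, 3.8]
gripper_width: 9.9
gripper_force: 12.0
```

```bash
python3 -c "
from h import *
sh([113,0,244],90)
s=env.state();g=w2l(s['ee_pos'])+[0,0,19]-[90,0,50]
t0=np.pi-np.arctan2(g[2],g[0])-0; th=(np.pi-np.arctan2(g[2],g[0]))-np.arctan2(56,205); print(th,s['force'],np.hypot(g[0],g[2]))
for t in np.linspace(th,0,36):
    f=lambda t:np.array([-205*np.cos(t)+56*np.sin(t),205*np.sin(t)+56*np.cos(t)])
    q=(f(t)-f(th))/1000; print(round(t,2),q[0].round(4),(-q[1]).round(4),end=' | ')"
```

```text
[ 0.0021 -0.0002  0.0026] [ 0.21  0.   -0.39] local now [113.2  -2.1 246.6] t 39.8
1.4112091276737935 [-0.12232834  0.78643775  3.84330391] 216.79903168252713
1.41 0.0 -0.0 | 1.37 -0.0085 -0.0007 | 1.33 -0.0171 -0.0011 | 1.29 -0.0257 -0.0012 | 1.25 -0.0342 -0.0009 | 1.21 -0.0428 -0.0003 | 1.17 -0.0513 0.0007 | 1.13 -0.0597 0.002 | 1.09 -0.0682 0.0037 | 1.05 -0.0765 0.0057 | 1.01 -0.0847 0.008 | 0.97 -0.0929 0.0107 | 0.93 -0.1009 0.0137 | 0.89 -0.1088 0.017 | 0.85 -0.1166 0.0206 | 0.81 -0.1242 0.0246 | 0.77 -0.1316 0.0288 | 0.73 -0.1389 0.0333 | 0.69 -0.146 0.0382 | 0.65 -0.1528 0.0433 | 0.6 -0.1595 0.0487 | 0.56 -0.166 0.0543 | 0.52 -0.1722 0.0602 | 0.48 -0.1781 0.0664 | 0.44 -0.1838 0.0727 | 0.4 -0.1893 0.0793 | 0.36 -0.1945 0.0862 | 0.32 -0.1994 0.0932 | 0.28 -0.204 0.1004 | 0.24 -0.2083 0.1078 | 0.2 -0.2123 0.1154 | 0.16 -0.2161 0.1231 | 0.12 -0.2195 0.131 | 0.08 -0.2225 0.139 | 0.04 -0.2253 0.1471 | 0.0 -0.2277 0.1553 |
```

>>> send_rows:
  targets: "0 -0.0085 -0.0007 0 0 0 0;0 -0.0171 -0.0011 0 0 0 0;0 -0.0257 -0.0012 0 0 0 0;0 -0.0342 -0.0009 0 0 0 0;0 -0.0428 -0.0003 0 0 0 0;0 -0.0513 0.0007 0 0 0 0;0 -0.0597 0.002 0 0 0 0;0 -0.0682 0.0037 0 0 0 0;0 -0.0765 0.0057 0 0 0 0;0 -0.0847 0.008 0 0 0 0;0 -0.0929 0.0107 0 0 0 0;0 -0.1009 0.0137 0 0 0 0"

```text
time_s: 40.75
ee_pos: [576.4, -95.0, 230.2]
ee_rot: [-179.9, 0.0, 87.6]
force: [-0.4, -0.8, 0.2]
gripper_width: 9.2
gripper_force: 12.0
```

>>> send_rows:
  targets: "0 -0.0079 0.0033 0 0 0 0;0 -0.0157 0.0069 0 0 0 0;0 -0.0233 0.0109 0 0 0 0;0 -0.0307 0.0151 0 0 0 0;0 -0.038 0.0196 0 0 0 0;0 -0.0451 0.0245 0 0 0 0;0 -0.0519 0.0296 0 0 0 0;0 -0.0586 0.035 0 0 0 0;0 -0.0651 0.0406 0 0 0 0;0 -0.0713 0.0465 0 0 0 0;0 -0.0772 0.0527 0 0 0 0;0 -0.0829 0.059 0 0 0 0"

```text
time_s: 41.75
ee_pos: [494.0, -91.4, 171.4]
ee_rot: [-180.0, 0.0, 87.6]
force: [-0.2, -3.0, -0.5]
gripper_width: 9.3
gripper_force: 12.0
```

```bash
python3 -c "
from h import *
s=env.state();g=w2l(s['ee_pos'])+[0,0,19]-[90,0,50];print(g,np.hypot(g[0],g[2]),np.pi-np.arctan2(g[2],g[0])-np.arctan2(56,205),s['force'])"
```

```text
[-162.18178236   -1.01873834  140.43284035] 214.53277879474678 0.44698666837018514 [-0.22734078 -2.99464892 -0.53653456]
```

>>> send_rows:
  targets: "0 -0.0055 0.0066 0 0 0 0;0 -0.0107 0.0135 0 0 0 0;0 -0.0156 0.0205 0 0 0 0;0 -0.0202 0.0277 0 0 0 0;0 -0.0245 0.0351 0 0 0 0;0 -0.0285 0.0427 0 0 0 0;0 -0.0323 0.0504 0 0 0 0;0 -0.0357 0.0583 0 0 0 0;0 -0.0387 0.0663 0 0 0 0;0 -0.0402 0.0705 0 0 0 0;0 -0.0415 0.0744 0 0 0 0;0 -0.0415 0.0744 0 0 0 0"

```text
time_s: 42.75
ee_pos: [452.9, -89.4, 96.9]
ee_rot: [-179.9, -0.0, 87.6]
force: [0.6, -1.9, -1.9]
gripper_width: 9.9
gripper_force: 12.0
```

>>> send_rows:
  targets: "0 -0.001 0.004 0 0 0 0;0 -0.002 0.0075 0 0 0 0;0 -0.0024 0.0095 0 0 0 0;0 -0.0024 0.0115 0 0 0 0;0 -0.0024 0.012 0 0 0 0;0 -0.0024 0.012 0 0 0 0"

```text
time_s: 43.25
ee_pos: [451.1, -89.5, 87.5]
ee_rot: [179.9, 0.0, 87.6]
force: [-5.5, -0.2, 15.1]
gripper_width: 9.6
gripper_force: 12.0
```

```bash
python3 -c "
from h import *
s=env.state();g=w2l(s['ee_pos'])+[0,0,19]-[90,0,50];print(g,np.hypot(g[0],g[2]),np.pi-np.arctan2(g[2],g[0])-np.arctan2(56,205),s['force'])"
```

```text
[-205.19717423   -0.602444     56.51246986] 212.83688486584325 0.002078580179275591 [-5.45365968 -0.24744928 15.05425796]
```

>>> send_rows:
  targets: "0 0 -0.002 0 0 0 0;0 0 -0.002 0 0 0 20;0 0 -0.002 0 0 0 35;0 0 -0.002 0 0 0 35;0 0 -0.02 0 0 0 35;0 0 -0.045 0 0 0 35;0 0 -0.055 0 0 0 35;-0.03 0.005 -0.055 0 0 0 0;-0.065 0.01 -0.055 0 0 0 0;-0.098 0.016 -0.055 0 0 0 0;-0.098 0.016 -0.055 0 0 0 0;-0.098 0.016 -0.055 0 0 0 0"

```text
time_s: 44.25
ee_pos: [462.7, -189.2, 140.2]
ee_rot: [-180.0, -0.0, 87.4]
force: [0.3, 0.3, 0.8]
gripper_width: 2.1
gripper_force: 0.0
```

```bash
python3 -c "
from h import *
sh([-97.1,-98.4,100],90)
grab('side','s11'); im=cv2.imread('pics/s11.png')[150:310,260:460];cv2.imwrite('pics/s11c.png',cv2.resize(im,None,fx=3,fy=3,interpolation=cv2.INTER_CUBIC))"
```

```text
[0.0014 0.0029 0.0402] [-0.03 -0.03 -0.58] local now [-100.   -99.8  140.2] t 44.2
```

View pics/s11c.png

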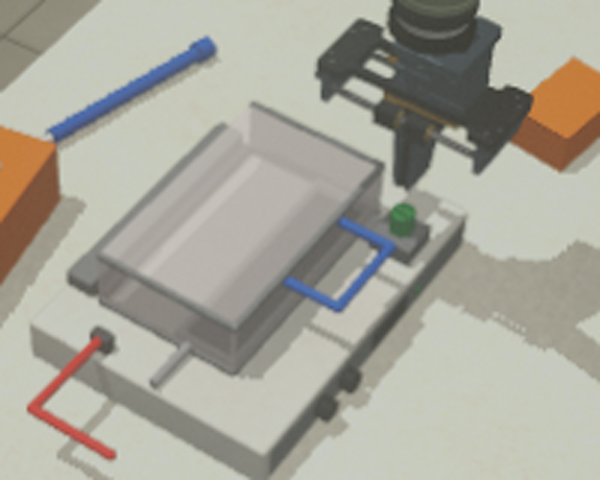

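The hood is fully down, the stay is folded, and the button is still popped up at (401,218). Now I press it slowly.

>>> send_rows:
  targets: "0.0014 0.003 0.02 0 0 0 0;0.0014 0.003 0.035 0 0 0 0;0.0014 0.003 0.041 0 0 0 0;0.0014 0.003 0.041 0 0 0 0;0.0014 0.003 0.0425 0 0 0 0;0.0014 0.003 0.044 0 0 0 0;0.0014 0.003 0.0455 0 0 0 0;0.0014 0.003 0.047 0 0 0 0;0.0014 0.003 0.0485 0 0 0 0;0.0014 0.003 0.05 0 0 0 0;0.0014 0.003 0.0515 0 0 0 0;0.0014 0.003 0.053 0 0 0 0"

```text
time_s: 45.3
ee_pos: [466.3, -187.0, 87.9]
ee_rot: [179.9, 0.0, 87.6]
force: [1.5, 0.8, 3.3]
gripper_width: 0.6
gripper_force: 1.2
```

>>> send_rows:
  targets: "0 0 0.0015 0 0 0 0;0 0 0.003 0 0 0 0;0 0 0.0045 0 0 0 0;0 0 0.006 0 0 0 0;0 0 0.0075 0 0 0 0;0 0 0.009 0 0 0 0;0 0 0.0105 0 0 0 0;0 0 0.0118 0 0 0 0;0 0 0.0128 0 0 0 0;0 0 0.0128 0 0 0 0"

```text
time_s: 46.13
ee_pos: [466.2, -187.0, 76.0]
ee_rot: [179.9, 0.0, 87.6]
force: [-0.3, 1.5, 10.0]
gripper_width: 0.7
gripper_force: 5.4
```

Bottomed, with the same 76.0 mm and about 10 N as the first press. I back off and check.

>>> send_rows:
  targets: "0 0 -0.0015 0 0 0 0;0 0 -0.004 0 0 0 0;0 0 -0.008 0 0 0 0;0 0 -0.014 0 0 0 0;0 0 -0.03 0 0 0 0;0 0 -0.06 0 0 0 0;0 0 -0.1 0 0 0 0;0 0 -0.13 0 0 0 0;0 0 -0.13 0 0 0 0;0 0 -0.13 0 0 0 0"

```text
time_s: 46.97
ee_pos: [465.9, -187.1, 206.4]
ee_rot: [179.9, 0.1, 87.6]
force: [-0.4, -0.2, -1.0]
gripper_width: 0.3
gripper_force: 0.0
```

```bash
python3 -c "
from h import *
caps('t12')
a=[cv2.resize(cv2.imread(f'pics/{n}.png')[150:310,260:440],None,fx=2.2,fy=2.2,interpolation=cv2.INTER_CUBIC) for n in ('s11','s12') if n!='s12' or grab('side','s12')]
cv2.imwrite('pics/v12.png',np.hstack(a))"
```

```text
deck [  0   0  86  25 315] [-10. -12.  96.]
deck [10 19 46  6 85] [-49.7  31.8  96. ]
tray [ 11  13  17  16 201] [38.3 36.4 51. ]
tray [ 43  12  16  16 197] [ 40.2 -41.5  51. ]
tray [ 12  43  16  16 203] [-35.9  33.6  51. ]
tray [ 44  42  16  17 200] [-34.8 -45.6  51. ]
```

View pics/v12.png

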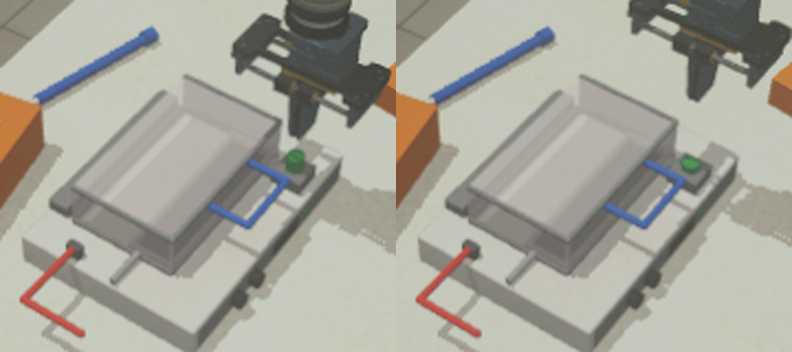

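The button is now low (right half, (690,163)), the hood is down, the stay is folded and the four jars are in the tray. Handing in.

```bash
python3 -c "
from workcell import env
print(env.job_done())"
```

```text
the job is handed in; nothing more can be done
None
```

The job is handed in (no verdict came back): the last pictures show all four jars upright in the tray, the stay folded, and the hood down with its button back at the latched height.

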